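Cock and fire the sacristy's spring pin driver

TASK

The retaining pin of the brass taper holder in the spring clip stands proud: set it fully home with one blow of the spring pin driver. Draw the red knob back until the sear catches and holds the striker by itself, feeling for the end buffer and pulling on it only gently, let go, then press the yellow trip paddle lightly to fire it, and leave the knob alone afterwards. Do not touch the taper holder, and leave the other things on the counter as they are.

Things in the scene. Friction and masses are not known exactly. Their poses are not given: they have to be found in the camera images.
- driver: bench pin driver, fixed: base plate 110 (x) x 240 (y -160 to +80) x 12 mm; closed green housing 56 mm wide, y -45 to +70, top at z 105. Origin on the counter, z up; +y is the way the striker is drawn. Striker axis: x = 0, z = 70 mm. At y = -148 a steel bracket, 127 mm high, whose spring clip grips the taper holder. Stands level; place and yaw vary.
- neck (a point): middle of the bare steel neck of the striker, on the striker axis, 92 mm to the +y side of the driver's origin at rest; moves with the striker. The neck is a round rod 15 mm across along the driver's y; at rest it is bare over 44 mm, from the housing, 22 mm before this point (-y), to the flat face of the red knob, 22 mm beyond it (+y).
- knob: red round knob, 40 mm across and 16 mm thick, on the end of the neck, together with the neck. Origin at point neck; the knob's near face is at its y = +22 mm, its far face at y = +38 mm.
- striker (a joint): draw in m: 0 at rest, + when drawn along the driver's +y. Its spring pulls back 260 N per m of draw (friction 0.6 N). A collar hidden in the housing sets the catch at an unknown draw of 26 to 52 mm; over the last 20 mm before it, pushing the sear aside adds up to 3 N. 2 mm past the catch is the buffer. Eased back when caught, the pull vanishes; let go uncaught, the striker flies forward.
- buffer: rubber end buffer inside the housing, not seen: 3 N per mm. It must not be loaded with more than 9 N.
- trip_top (a point): middle of the top of the yellow trip paddle, 36 x 36 mm and 6 mm thick, on top of the housing, 125 mm above the counter at rest, 38 mm to the -y side of the driver's origin. Pressed straight down it lets go of the sear after about 7 mm, at 2.5 to 5 N; its stop is at 10 mm; it springs back when released.
- paddle: the yellow trip paddle; origin at point trip_top. It must not be pressed with more than 25 N.
- trip (a joint): press of the trip paddle in m: 0 at rest, + when pressed straight down, about 0.007 when it lets the striker go, at most 0.010.
- pin (a joint): depth of the pin in m: 0 standing 8 mm proud, 0.008 fully home.
- pin_head (a point): middle of the head of the steel pin (9 mm across), on the striker axis at the driver's y = -75.5 mm at the start; it is driven towards -y.
- holder: brass taper holder held upright in the steel spring clip on the driver: 60 mm across at its drip pan, socket 34 mm across, top 96 mm above the counter, axis at the driver's y = -100.5 mm.
- chalice: silver-plated chalice, 172 mm high, 86 mm across; origin under its foot; a bystander.
- lavabo: small copper lavabo bowl, 130 mm across, 50 mm high; origin under it; a bystander.
- spoon: brass incense spoon, 150 mm long, lying flat; a bystander.
- votive_a: amber glass votive cup, 60 mm across, 65 mm high; origin under it; a bystander.
- votive_b: the other amber glass votive cup, of the same size; a bystander.
- follower: brass candle follower, 48 mm across, 32 mm high; origin under it; a bystander.

How it is judged (in metres and radians):
On the way, in this order (a step that is already met when the one before it is completed fails the run):
1. the striker is caught by its sear: drawn at least 22 mm, untouched, pin not yet struck (value of joint striker above 0.022 m and contact force between knob and anything else below 0.2 N and value of joint pin below 0.0015 m), for 0.3 s.
2. the trip paddle is pressed with the striker untouched (value of joint trip above 0.003 m and contact force between paddle and the fingers above 0.5 N and contact force between knob and anything else below 0.2 N).
3. the blow has driven the pin home (value of joint pin above 0.0065 m and value of joint striker below 0.012 m), for 0.1 s.
At the end, for the whole second after the job is handed in: the pin is home (at least 6.5 mm of its 8 mm), the striker rests forward (draw under 12 mm, not moving), and the trip paddle has sprung back (within 1.5 mm) (all of step 3 and velocity of joint striker between -0.02 and 0.02 m/s and value of joint trip below 0.0015 m); the robot touches nothing.
It fails at once if the end buffer is loaded with more than 9 N (contact force between buffer and anything else above 9 N).
It fails at once if the knob or neck is touched after the pin has been struck (pushed by hand, or a second blow) (value of joint pin above 0.002 m and contact force between knob and anything else above 0.5 N).
It fails at once if the trip paddle is pressed with more than 25 N (contact force between paddle and anything else above 25 N).
It fails at once if the robot touches the taper holder (contact force between holder and the arm above 1 N or contact force between holder and the fingers above 1 N).
It fails at once if a bystander is moved by more than 20 mm (distance of any of chalice, lavabo, spoon, votive_a, votive_b, follower from where it was at the start of the episode above 0.02 m).
It also fails if it takes over 72 s, if anything falls off the work surface, if the arm or the gripper's body presses on something with over 40 N, if the wrist force passes 120 N, or if a joint passes its speed limit or range.

ROBOT

A 7-joint arm with a two-finger parallel gripper is mounted at the origin on the work surface. World frame = base frame: x ahead of the robot, y to its left, z up, the work surface at z = 0. Lengths are in mm, angles in rad, forces in N, time in s.
With the tool pointing down it reaches from about 425 to 950 mm from the base axis. Payload 16.7 kg.
Tool frame: the origin (TCP) lies at the very end of the fingers, on their centre line; the grasp point (between the pads) lies 19 mm behind it; z points along the fingers, y is the line along which they close (so a half turn about z gives the same grasp; the last joint's range is limited). The gripper opens to 94 mm and grips with 3 to 60 N. Pads are 16 mm wide; open, the fingers measure 119 mm over their backs; the gripper's body (75 mm by 177 mm) begins 78 mm behind the grasp point.
Start: joints at [-1.31, 0.426, 0.074, 1.606, -0.034, 1.111, -0.067], TCP at [268.937, 619.07, 205.467] pointing down, gripper open.
Joint ranges: [-2.85, 2.85], [-0.5, 2.14], [-1.23, 1.37], [0.21, 2.46], [-1.02, 4.16], [0.16, 2.05], [-2.73, 2.73]. Speed limits (rad/s): [1.89, 1.89, 2.39, 2.39, 3.01, 3.01, 3.01].

INTERFACE

Orientations are given as a unit quaternion [x, y, z, w].
In Python, from plant import move_ptp, move_l, set_joints, move_gripper, pause, ik, read_state, capture, IKError, sign_off, spot_in, cut_out, mark_of gives the robot as it stands. Calls block until the motion is done:
- move_ptp(position, orientation): joint-space move of the TCP to a pose.
- move_l(position, attitude=None, rate=150, f_stop=None): straight line of the TCP; attitude=None keeps the orientation; rate is the mean speed in mm/s. With f_stop (N) it stops when the force on the tool has changed by that much, and returns True; else False.
- set_joints(angles): joint-space move.
- move_gripper(opening, grip_force=None): finger opening in mm; grip_force is the grip in N (None keeps the last); returns when the fingers have stopped.
- pause(seconds).
- ik(position, orientation): joint angles nearest the present ones, or None.
- read_state(): the state.
- capture(name): name is "scene" or "top"; returns a dict with "frame" (384x512x3 uint8, red, green, blue), "vertical_fov" (degrees; the focal length in pixels is half the picture's height over the tangent of half this angle, whatever the lens; pixels are square), "cx", "cy" (the principal point, pixels), "world_to_cam" (4x4, takes a point from world to camera coordinates). Camera axes: x right, y up, looking along -z (the intrinsics and any distortion apply to the point x, -y, -z); pixel columns grow to the right and rows downward; lengths in mm; the calibration is good to about 2 mm. A picture is of the moment at which its call begins. There is no depth.
A pose or a line that the arm cannot do raises IKError and nothing moves.
- sign_off(): hands the job in; it is judged then, once.
Trained networks look in the newest picture that a camera, given by its name, has taken for a name from the list of things; names that differ only in an ending like _2 or _b are one class to them, and where a whole thing is asked for, a point or a joint stands for the part that bears it (a point fixed in the world has none). Each returns a list of dicts, best first, with "confidence" (0 to 1); they miss things now and then, are a little off and sometimes report something else, mostly with a low value. They report only what shows in the picture. A call takes as long as a camera call.
- spot_in(camera, target): "point" ([x, y, z] in mm, in the coordinates of the camera as it stood for that picture, good to about 4 mm: the middle of the surface that is visible of it).
- cut_out(camera, target): "mask" (384x512 bool, what is visible of it).
- mark_of(camera, target): "point" ([x, y, z] in mm, in the coordinates of the camera as it stood for that picture, good to about 4 mm: a listed point, or the origin of a listed thing).
The state is a dict: "t": time; "qpos": joint angles; "qd": joint speeds; "effort": joint torques, N m; "tcp_pos": TCP position; "orientation": TCP orientation; "ft_force": force on the tool from outside, world axes, zero at the start; "torque": the same for the moment, N m; "gripper_width": finger opening in mm; "grip_force": force on a finger pad.
Only numpy, scipy, OpenCV 4.12 (cv2) and the standard library are available. Lean on these libraries where they do the work, as an engineer would, in place of code of your own. Each camera call takes 0.05 s, during which the arm holds its last target. There are 200 camera calls.

## Working session

There is one attempt and no reset: what is moved stays moved. The work goes in short steps, each a Python script; the robot and the scene stay as the last script left them, time stands still between calls to the robot, and variables do not carry over. Pictures are saved under pics/ and viewed, at most 10 in all, crops included, and the job is handed in when it is done.

```bash
ls; mkdir -p pics
cat > h.py <<'E'
import numpy as np, cv2
from plant import *
def w(cam,p): # camera point -> world
    M=np.linalg.inv(np.array(cam["world_to_cam"])); return (M@np.r_[p,1])[:3]
E
python3 - <<'E'
from h import *
ims=[]
for c in("scene","top"):
    r=capture(c); ims.append(r["frame"]); M=np.linalg.inv(np.array(r["world_to_cam"]))
    print(c,r["vertical_fov"],r["cx"],r["cy"],[k for k in r],"campos",M[:3,3].round(),"look",(-M[:3,2]).round(2))
    for n in("driver","neck","trip_top","pin_head","holder","chalice","lavabo","spoon","votive_a","follower"):
        for d in mark_of(c,n)[:2]: print(n,w(r,d["point"]).round(1),round(d["confidence"],2))
for n,i in zip(("scene","top"),ims): cv2.imwrite(f"pics/{n}0.png",cv2.resize(i[:,:,::-1],None,fx=1.5,fy=1.5))
E
```

```text
pics
scene 43.2274573553145 252.79490105208674 189.62521695481934 ['frame', 'vertical_fov', 'cx', 'cy', 'world_to_cam'] campos [1838. -444. 1039.] look [-0.76  0.3  -0.57]
top 57.08189490783107 256.9664520664351 194.9610508559049 ['frame', 'vertical_fov', 'cx', 'cy', 'world_to_cam'] campos [ 326.   69. 1207.] look [ 0.22 -0.03 -0.97]
driver [491.9 -95.9   2.3] 0.97
driver [463.8 -10.1  69.5] 0.32
neck [465.3 -12.8  71.9] 0.47
trip_top [ 505.7 -133.5  123.3] 0.43
holder [ 523.2 -192.6   14.8] 0.79
lavabo [699.2 349.4   1.6] 0.81
lavabo [ 524.4 -191.7   13.4] 0.23
spoon [ 7.695e+02  1.082e+02 -4.000e-01] 0.83
votive_a [ 786.2 -207.4    1.5] 0.86
votive_a [ 4.086e+02 -3.378e+02 -4.000e-01] 0.69
follower [541.7 410.7   1.9] 0.56
```

View pics/scene0.png

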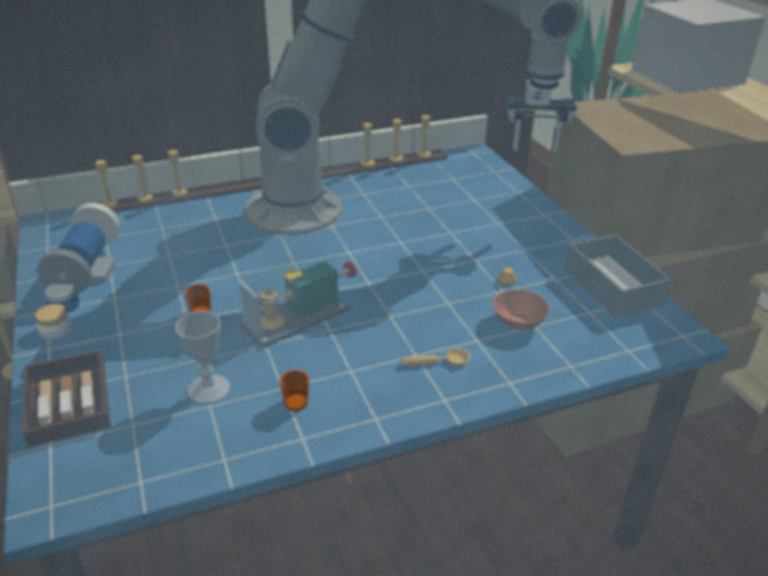

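View pics/top0.png

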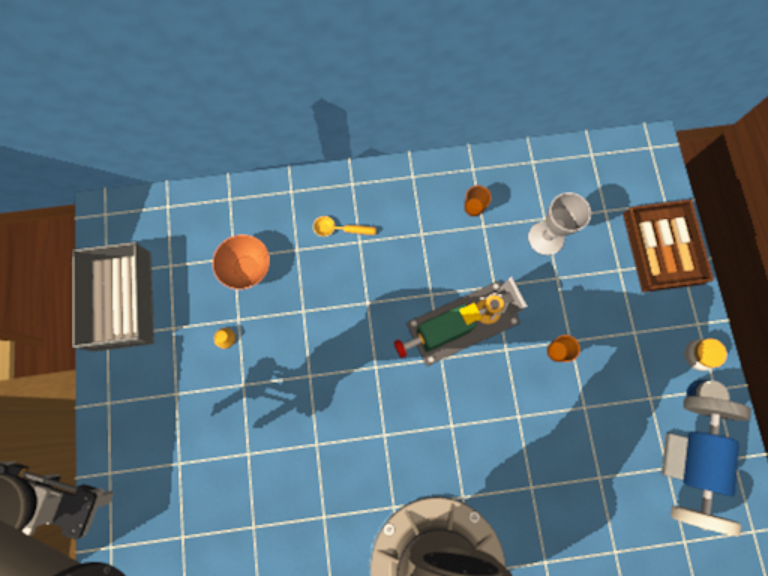

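The scene view is hazy, with the driver near (295,295) and the knob at (350,268). The top view is clear: knob at (400,348), housing (450,327), paddle (470,312), holder (492,305). The space around the neck is free. Next I fit the driver pose and check it with an overlay.

```bash
cat >> h.py <<'E'
def px(cam,P):
    q=np.array(cam["world_to_cam"])@np.r_[P,1]; f=192/np.tan(np.radians(cam["vertical_fov"]/2))
    return np.array([cam["cx"]+f*q[0]/-q[2],cam["cy"]-f*q[1]/-q[2]])
E
python3 - <<'E'
from h import *
import json
from scipy.optimize import least_squares
loc={"driver":(0,0,0),"neck":(0,92,70),"trip_top":(0,-38,125),"pin_head":(0,-75.5,70),"knob":(0,92,70),"paddle":(0,-38,125)}
obs=[]
for k in range(4):
    r=capture("top")
    for n,l in loc.items():
        for d in mark_of("top",n)[:1]:
            p=w(r,d["point"]); obs.append((l,p)); print(n,p.round(1),round(d["confidence"],2))
def T(v,l):
    c,s=np.cos(v[2]),np.sin(v[2]); return np.array([v[0]+c*l[0]-s*l[1],v[1]+s*l[0]+c*l[1],l[2]])
f=least_squares(lambda v:np.concatenate([(T(v,l)-p)[:2] for l,p in obs]),[492,-96,.31],loss="soft_l1",f_scale=4)
v=f.x; print(v, np.abs(f.fun).max())
# refine: knob/paddle mask centroid rays
for n,l,in (("knob",None),("paddle",(0,-38,125))):
    m=cut_out("top",n)
    if m: 
        ys,xs=np.nonzero(m[0]["mask"]); print(n,"mask c",xs.mean(),ys.mean(),len(xs),m[0]["confidence"], "pred",px(r,T(v,l or (0,122,70))))
im=cv2.resize(r["frame"][:,:,::-1],None,fx=4,fy=4,interpolation=cv2.INTER_CUBIC)
def poly(ls,c): cv2.polylines(im,[np.array([(px(r,T(v,l))+.5)*4 for l in ls]).astype(int)],True,c,1)
a=np.linspace(0,6.28,40)
poly([(-28,-45,105),(28,-45,105),(28,70,105),(-28,70,105)],(255,255,255))
poly([(-18,-56,125),(18,-56,125),(18,-20,125),(-18,-20,125)],(255,0,255))
poly([(-55,-160,12),(55,-160,12),(55,80,12),(-55,80,12)],(255,255,0))
for y in(114,130): poly([(20*np.cos(t),y,70+20*np.sin(t)) for t in a],(255,255,255))
poly([(0,70,77.5),(0,114,77.5)],(0,0,255))
cv2.imwrite("pics/ov.png",im[720:1020,1000:1440].repeat(1,0) if 0 else cv2.resize(im[700:1000,1000:1440],None,fx=1.8,fy=1.8))
json.dump(list(v),open("pose.json","w"))
E
```

```text
driver [490.  -95.5   1.3] 0.78
neck [465.8 -13.9  68.4] 0.57
trip_top [ 506.  -131.   122.9] 0.53
knob [464.6 -15.9  67.8] 0.5
driver [488.5 -95.2   2.5] 0.82
neck [468.7 -11.8  70.3] 0.64
trip_top [ 505.1 -133.   118.4] 0.57
pin_head [493.4 -98.6   2.6] 0.3
knob [464.1 -12.2  70.7] 0.64
paddle [ 503.9 -134.8  122.2] 0.54
driver [490.3 -96.8   1.8] 0.58
neck [465.8 -13.4  68.4] 0.53
trip_top [ 506.1 -132.8  124.4] 0.43
knob [466.5 -14.6  68.1] 0.51
paddle [ 504.7 -138.3  121.8] 0.69
driver [489.4 -94.5   1.7] 0.93
neck [466.4 -10.9  67.2] 0.49
trip_top [ 503.5 -129.4  119.8] 0.41
pin_head [542.3 410.5  -1.6] 0.58
knob [465.8 -10.9  68.7] 0.57
paddle [ 504.  -134.8  125.4] 0.67
[ 4.92884127e+02 -9.76005794e+01  3.11272647e-01] 579.9762785457418
knob mask c 268.0366972477064 230.77981651376146 109 0.5 pred [266.31830087 232.84055557]
paddle mask c 268.5520833333333 230.59375 96 0.72 pred [313.05405305 208.76693661]
```

View pics/ov.png

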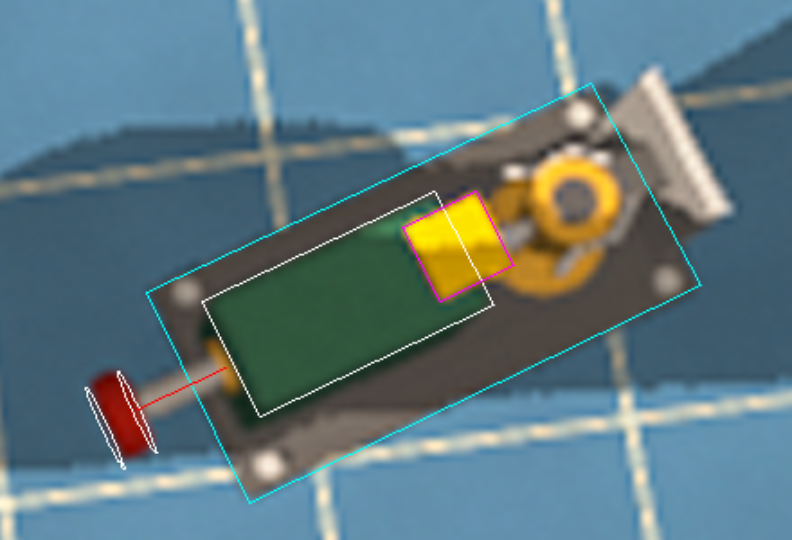

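The overlay matches the paddle and the base plate. The knob lies about 3 mm from the prediction, so I weight the neck marks for that part. I now go to the neck and straddle it, with the fingers to hook behind the knob's face.

```bash
cat >> h.py <<'E'
from scipy.spatial.transform import Rotation as Rn
PSI=.311; ex=np.array([np.cos(PSI),np.sin(PSI),0]); ey=np.array([-np.sin(PSI),np.cos(PSI),0])
NECK=np.array([467,-12.5,0]); TRIP=np.array([505.5,-132.5,0])
def quat(s): return list(Rn.from_matrix(np.c_[s*ey,s*ex,[0,0,-1]]).as_quat())
def st():
    s=read_state(); F=np.array(s["ft_force"]); p=np.array(s["tcp_pos"])
    return dict(t=round(s["t"],2),ly=round(float((p-NECK)@ey),2),lx=round(float((p-NECK)@ex),2),z=round(float(p[2]),2),Fy=round(float(F@ey),2),Fx=round(float(F@ex),2),Fz=round(float(F[2]),2),w=round(s["gripper_width"],1),g=s["grip_force"])
E
python3 - <<'E'
from h import *
print(read_state()["t"])
for s in(1,-1):
    print(s,[np.round(q,2) if (q:=ik(list(NECK+d*ey+[0,0,z]),quat(s))) is not None else None for d,z in((0,200),(0,52),(54,52))], np.round(ik(list(TRIP+[0,0,118]),quat(s)) or [],2))
E
```

```text
2.6Traceback (most recent call last):
  File "<stdin>", line 4, in <module>
ValueError: The truth value of an array with more than one element is ambiguous. Use a.any() or a.all()
```

Run:
```python
from h import *
best=None
for s in(1,-1):
    Q=[ik(list(p),quat(s)) for p in(NECK+[0,0,200],NECK+[0,0,52],NECK+54*ey+[0,0,52],TRIP+[0,0,114])]
    print(s,[None if q is None else np.round(q,2) for q in Q])
    if all(q is not None for q in Q):
        c=max(abs(q[6]) for q in Q)
        if best is None or c<best[0]: best=(c,s)
print(best); s=best[1]; open("s.txt","w").write(str(s))
move_ptp(list(NECK+[0,0,200]),quat(s)); move_gripper(60,10); pause(.2); print(st())
move_l(list(NECK+[0,0,54]),rate=100,f_stop=6) and print("STOPPED")
pause(.2); print(st())
r=capture("top"); cv2.imwrite("pics/n1.png",cv2.resize(r["frame"][150:270,230:390,::-1],None,fx=5,fy=5,interpolation=cv2.INTER_CUBIC))
```

```text
1 [array([-0.78,  0.09,  0.72,  2.09, -0.07,  0.98,  0.29]), array([-0.62,  0.36,  0.6 ,  2.22, -0.33,  0.65,  0.54]), array([-0.68,  0.32,  0.52,  2.25, -0.27,  0.63,  0.36]), array([-0.62,  0.43,  0.95,  2.07, -0.46,  0.86,  0.91])]
-1 [array([-1.22,  0.18,  1.26,  2.11, -0.2 ,  0.99, -2.69]), array([-1.02,  0.66,  1.21,  2.24, -0.87,  0.86, -2.06]), array([-1.15,  0.63,  1.22,  2.27, -0.85,  0.83, -2.18]), array([-0.77,  0.6 ,  1.22,  2.08, -0.7 ,  0.96, -2.  ])]
(np.float64(0.9102905146926863), 1)
{'t': 5.86, 'ly': -0.0, 'lx': -0.0, 'z': 200.0, 'Fy': 0.05, 'Fx': -0.43, 'Fz': -0.22, 'w': 60.1, 'g': 0.0}
{'t': 7.67, 'ly': 0.08, 'lx': 0.22, 'z': 54.28, 'Fy': -0.08, 'Fx': -0.06, 'Fz': 0.26, 'w': 60.1, 'g': 0.0}
```

View pics/n1.png

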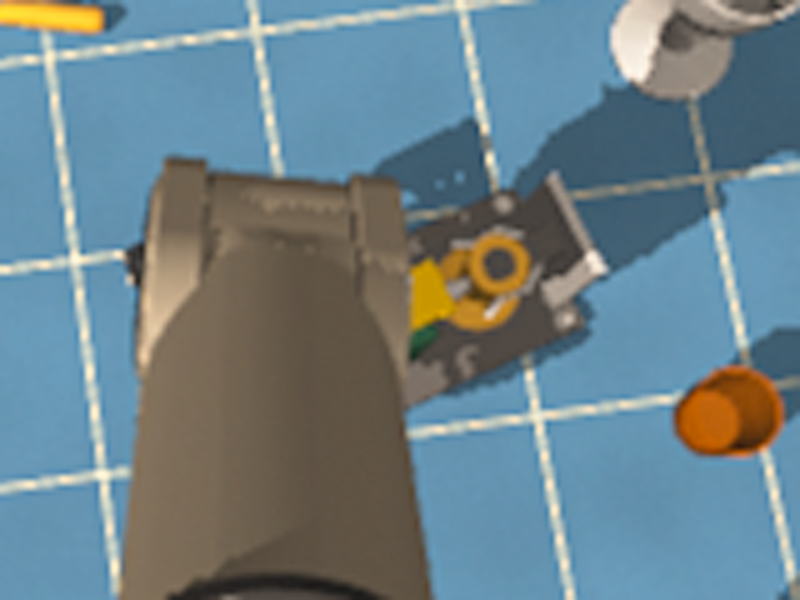

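The arm hides the neck in this view, and there was no contact on the way down. I'll check by touch with a soft grip, where a width of about 15 mm means the neck is between the pads, then reopen and search for the knob's face.

Run:
```python
from h import *
move_gripper(10,3); pause(.2); a=st(); print(a)
move_gripper(26,10); pause(.2); print(st())
if 13<a["w"]<17:
    z=54
    print(move_l(list(NECK+25*ey+[0,0,z]),rate=15,f_stop=1.8)); pause(.2); print(st())
```

```text
{'t': 8.76, 'ly': 0.06, 'lx': -1.02, 'z': 53.81, 'Fy': 0.42, 'Fx': -5.94, 'Fz': 4.21, 'w': 15.1, 'g': 2.999830632470548}
{'t': 9.38, 'ly': 0.03, 'lx': 0.06, 'z': 54.02, 'Fy': -0.85, 'Fx': 0.16, 'Fz': 0.38, 'w': 26.0, 'g': 0.0}
True
{'t': 10.77, 'ly': 19.3, 'lx': -0.27, 'z': 53.76, 'Fy': -1.25, 'Fx': 0.32, 'Fz': -0.93, 'w': 26.0, 'g': 0.3905284870415926}
```

The grip closed to 15.1 mm, so the neck is between the pads, and the knob's face was reached about where it should be. Now I draw in small steps, watching the force slope.

```bash
cat > draw.py <<'E'
from h import *
def mean(n=8):
    L=[]
    for _ in range(n): L.append(st()); pause(.01)
    return np.mean([l["ly"] for l in L]),-np.mean([l["Fy"] for l in L]),L[-1]["t"]
y,F,t=mean(); c=y; hist=[(y,F)]; print(round(y,2),round(F,2),t)
why=None
while c<72 and not why:
    step=2 if c<34 else 1
    c+=step
    hit=move_l(list(NECK-1*ex+c*ey+[0,0,54]),rate=12,f_stop=2.2)
    y,F,t=mean(); dy=y-hist[-1][0]; dF=F-hist[-1][1]; hist.append((y,F))
    print(f"c={c:.1f} y={y:.2f} F={F:.2f} t={t} res={F-.6-.26*(y-14.5):.2f}",hit)
    if c>36 and dF>1.4: why="buffer?"
    if c>36 and dF<-1.2: why="drop"
    if F>21: why="force"
    if t>50: why="time"
print(why)
E
python3 draw.py
```

```text
19.24 0.54 10.82
c=21.2 y=20.29 F=0.62 t=11.1 res=-1.48 True
c=23.2 y=20.80 F=1.15 t=11.38 res=-1.09 True
c=25.2 y=21.34 F=1.54 t=11.68 res=-0.84 True
c=27.2 y=22.05 F=1.65 t=12.01 res=-0.92 True
c=29.2 y=22.80 F=1.61 t=12.37 res=-1.14 True
c=31.2 y=23.47 F=1.88 t=12.74 res=-1.06 True
c=33.2 y=24.24 F=2.05 t=13.14 res=-1.08 True
c=35.2 y=25.09 F=2.08 t=13.57 res=-1.27 True
c=36.2 y=25.97 F=2.62 t=14.0 res=-0.96 True
c=37.2 y=26.81 F=2.97 t=14.43 res=-0.83 True
c=38.2 y=27.56 F=3.11 t=14.87 res=-0.89 True
c=39.2 y=28.39 F=3.28 t=15.31 res=-0.93 True
c=40.2 y=29.24 F=3.48 t=15.76 res=-0.95 True
c=41.2 y=30.03 F=3.65 t=16.21 res=-0.99 True
c=42.2 y=31.00 F=3.84 t=16.68 res=-1.04 True
c=43.2 y=31.87 F=4.16 t=17.13 res=-0.96 True
c=44.2 y=32.71 F=4.43 t=17.59 res=-0.91 True
c=45.2 y=33.55 F=4.92 t=18.05 res=-0.63 True
c=46.2 y=34.45 F=4.95 t=18.52 res=-0.83 True
c=47.2 y=35.32 F=4.96 t=18.98 res=-1.05 True
c=48.2 y=36.23 F=5.36 t=19.46 res=-0.89 True
c=49.2 y=37.21 F=5.19 t=19.94 res=-1.32 True
c=50.2 y=37.63 F=5.31 t=20.39 res=-1.30 True
c=51.2 y=37.62 F=5.55 t=20.81 res=-1.06 True
c=52.
[... 243 characters left out ...]
=23.52 res=-0.46 True
c=58.2 y=37.40 F=5.77 t=24.01 res=-0.79 True
c=59.2 y=37.32 F=5.52 t=24.5 res=-1.01 True
c=60.2 y=37.30 F=5.08 t=25.01 res=-1.45 True
c=61.2 y=37.27 F=5.63 t=25.52 res=-0.89 True
c=62.2 y=37.23 F=5.74 t=26.05 res=-0.77 True
c=63.2 y=37.18 F=5.80 t=26.58 res=-0.70 True
c=64.2 y=37.19 F=5.37 t=27.13 res=-1.13 True
c=65.2 y=37.14 F=5.37 t=27.68 res=-1.12 True
c=66.2 y=37.08 F=5.62 t=28.24 res=-0.85 True
c=67.2 y=37.07 F=5.73 t=28.82 res=-0.74 True
c=68.2 y=37.02 F=5.87 t=29.39 res=-0.59 True
c=69.2 y=36.99 F=5.68 t=29.98 res=-0.77 True
c=70.2 y=36.94 F=5.32 t=30.57 res=-1.12 True
c=71.2 y=36.92 F=5.56 t=31.18 res=-0.87 True
c=72.2 y=36.86 F=5.45 t=31.79 res=-0.96 True
None
```

The force stop tripped on motion transients and halted the pull early; no buffer was met, and the draw is about 19 mm. I carry on with plain 1 mm steps and a force check after each one.

```bash
cat > draw2.py <<'E'
from h import *
def mean(n=6):
    L=[]
    for _ in range(n): L.append(st()); pause(.01)
    return np.mean([l["ly"] for l in L]),-np.mean([l["Fy"] for l in L]),L[-1]["t"]
def go(c): move_l(list(NECK-1*ex+c*ey+[0,0,54]),rate=15)
y,F,t=mean(); c=y; ref=[F]; print(round(y,2),round(F,2),t)
why=None
while not why and c<74:
    c+=1; go(c)
    y,F,t=mean()
    base=np.median(ref[-3:])            # lags about 2 mm: normal rise ~0.8 N
    if abs(F-base-.8)>1.3: y,F,t=mean(20)
    print(f"c={c:.1f} y={y:.2f} F={F:.2f} t={t}")
    if len(ref)>3 and F-base>2.2: why="buffer"
    if len(ref)>3 and F-base<-1.0: why="drop"
    if F>20: why="force"
    if t>48: why="time"
    ref.append(F)
print(why)
E
python3 draw2.py
```

```text
36.76 5.21 31.84
c=37.8 y=37.31 F=6.77 t=32.14
c=38.8 y=38.16 F=7.95 t=32.44
c=39.8 y=39.07 F=8.44 t=32.74
c=40.8 y=40.01 F=9.13 t=33.04
c=41.8 y=40.95 F=9.47 t=33.34
c=42.8 y=41.88 F=9.71 t=33.64
c=43.8 y=42.82 F=10.24 t=33.94
c=44.8 y=43.77 F=10.63 t=34.24
c=45.8 y=44.73 F=10.93 t=34.54
c=46.8 y=45.66 F=11.21 t=34.84
c=47.8 y=46.62 F=11.76 t=35.14
c=48.8 y=47.57 F=12.22 t=35.44
c=49.8 y=48.82 F=10.06 t=35.91
drop
```

The force fell 2.4 N at a draw of about 34 mm, so the sear has clicked past the catch. Now I ease back and check that the pull vanishes.

```bash
cat > ease.py <<'E'
exec(open("draw2.py").read().split("y,F,t=mean()")[0])
c=49.8
for i in range(4):
    c-=1; go(c); y,F,t=mean(8); print(f"c={c:.1f} y={y:.2f} F={F:.2f} t={t}")
    if F<1: break
if F<1.5:
    c-=6; go(c); pause(.1); y,F,t=mean(8); print(f"free c={c:.1f} y={y:.2f} F={F:.2f} t={t}")
E
python3 ease.py
```

```text
c=48.8 y=47.96 F=9.63 t=36.23
c=47.8 y=46.98 F=9.23 t=36.54
c=46.8 y=45.99 F=8.60 t=36.86
c=45.8 y=45.04 F=8.84 t=37.17
```

Not caught yet: the pull stayed on. I draw again, this time through to a gentle touch on the buffer, and then ease back.

```bash
cat > draw3.py <<'E'
exec(open("draw2.py").read().split("y,F,t=mean()")[0])
def rep(n=8):
    y,F,t=mean(n); print(f"c={c:.1f} y={y:.2f} F={F:.2f} t={t}"); return F
for c in(47.8,49.8): go(c); last=rep()
ref=[last]; stop=False
while c<74 and not stop:
    c+=.8; go(c); F=rep()
    b=np.median(ref[-3:])
    if F-b>1.7: F=rep(20); stop=F-b>1.7
    if F>19: break
    ref.append(F)
print("buffer" if stop else "none")
if stop:
    for i in range(7):
        c-=1; go(c); F=rep()
        if F<.8: break
E
python3 draw3.py
```

```text
c=47.8 y=46.81 F=10.93 t=37.52
c=49.8 y=48.98 F=9.59 t=37.88
c=50.6 y=49.67 F=10.33 t=38.19
c=51.4 y=50.42 F=10.53 t=38.51
c=52.2 y=51.18 F=10.61 t=38.83
c=53.0 y=51.95 F=10.88 t=39.14
c=53.8 y=52.73 F=11.32 t=39.46
c=54.6 y=53.51 F=11.64 t=39.77
c=55.4 y=54.28 F=11.39 t=40.09
c=56.2 y=55.06 F=11.88 t=40.41
c=57.0 y=55.82 F=11.99 t=40.73
c=57.8 y=56.61 F=12.40 t=41.04
c=58.6 y=57.48 F=11.48 t=41.36
c=59.4 y=58.28 F=11.43 t=41.67
c=60.2 y=59.05 F=11.63 t=41.99
c=61.0 y=59.63 F=13.53 t=42.31
c=61.0 y=59.61 F=13.48 t=42.48
buffer
c=60.0 y=58.74 F=12.57 t=42.79
c=59.0 y=57.79 F=12.30 t=43.11
c=58.0 y=56.87 F=11.73 t=43.42
c=57.0 y=56.68 F=6.43 t=43.74
c=56.0 y=56.34 F=0.19 t=44.06
```

The sear has caught: the pull fell to 0.2 N at about 42 mm of draw. Now I let go, lift off and press the paddle lightly.

```bash
cat > fire.py <<'E'
exec(open("draw2.py").read().split("y,F,t=mean()")[0])
go(48); move_gripper(50,10); print(st())
P=NECK-1*ex+48*ey
move_l(list(P+[0,0,175]),rate=200); move_gripper(0,10); print(st())
move_l(list(TRIP+[0,0,160]),rate=200); 
r=capture("top"); cv2.imwrite("pics/f0.png",cv2.resize(r["frame"][150:270,230:390,::-1],None,fx=5,fy=5,interpolation=cv2.INTER_CUBIC))
move_l(list(TRIP+[0,0,130]),rate=80); pause(.2)
def fz(n=8):
    L=[]
    for _ in range(n): L.append(read_state()); pause(.01)
    return np.mean([l["ft_force"][2] for l in L]),L[-1]["tcp_pos"][2],L[-1]["t"]
b,z,t=fz(15); print(b,z,t); c=130
while c>111:
    c-=1.5; move_l(list(TRIP+[0,0,c]),rate=20); F,z,t=fz(); print(f"c={c} z={z:.2f} F={F-b:.2f} t={t:.2f}")
    if F-b>8 or t>62: break
move_l(list(TRIP+[0,0,180]),rate=100); print(st())
r=capture("top"); cv2.imwrite("pics/f1.png",cv2.resize(r["frame"][150:270,230:390,::-1],None,fx=5,fy=5,interpolation=cv2.INTER_CUBIC))
E
python3 fire.py
```

```text
{'t': 45.33, 'ly': 48.02, 'lx': -0.98, 'z': 53.99, 'Fy': 0.06, 'Fx': 0.59, 'Fz': 0.03, 'w': 49.9, 'g': 0.0}
{'t': 46.95, 'ly': 48.0, 'lx': -0.97, 'z': 175.03, 'Fy': 0.37, 'Fx': -0.07, 'Fz': -1.03, 'w': 0.6, 'g': 0.0}
0.1065524196291275 130.27144547973535 48.8667
c=128.5 z=128.46 F=-0.41 t=49.18
c=127.0 z=126.96 F=-0.09 t=49.50
c=125.5 z=125.59 F=2.66 t=49.82
c=124.0 z=124.16 F=5.31 t=50.13
c=122.5 z=122.70 F=5.54 t=50.45
c=121.0 z=121.20 F=5.90 t=50.77
c=119.5 z=119.65 F=5.23 t=51.08
c=118.0 z=118.06 F=2.01 t=51.40
c=116.5 z=116.49 F=2.68 t=51.72
c=115.0 z=115.24 F=10.45 t=52.03
{'t': 52.84, 'ly': -125.67, 'lx': -0.3, 'z': 179.51, 'Fy': -1.46, 'Fx': 0.18, 'Fz': 0.1, 'w': 0.6, 'g': 0.0}
```

View pics/f1.png

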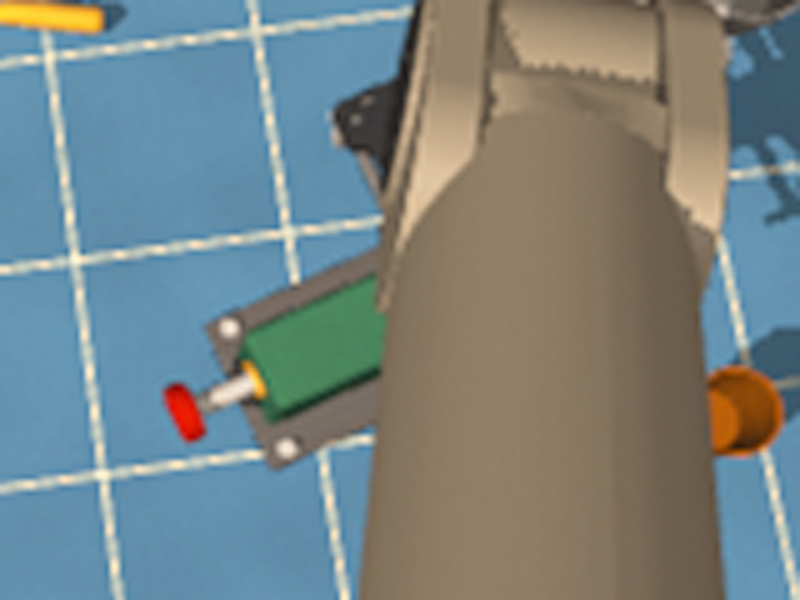

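The picture shows the red knob back at rest, at crop pixel (185,410), which is full-frame (267,232), the same place as at the start. The force on the paddle collapsed after about 8 mm, so the striker has fired. The tool is clear of everything, so I hand the job in.

```bash
python3 -c "
from h import *
print(sign_off(), read_state()['t'])"
```

```text
the job is handed in; nothing more can be done
the job is handed in; nothing more can be done
```

I drew the striker to the sear (about 42 mm), let go and fired it with one light press of the paddle (about 10 N), then handed the job in at about 53 s; the knob is back at rest, but I did not check the pin itself and the hand-in returned no verdict.

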